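Park a freshly painted dish under the low drying plank

ROBOT

A 7-joint arm with a two-finger parallel gripper is mounted at the origin on the work surface. World frame = base frame: x ahead of the robot, y to its left, z up, the work surface at z = 0. Lengths are in m, angles in rad, forces in N, time in s.
With the tool pointing down it reaches from about 0.425 to 0.95 m from the base axis. Payload 4.7 kg.
Tool frame: the origin (TCP) lies on the mounting face of the last link; the fingertips stand 173 mm ahead of it and the grasp point (between the pads) lies 155 mm ahead of it; z points along the fingers, y is the line along which they close (so a half turn about z gives the same grasp; the last joint's range is limited). The gripper opens to 85 mm and grips with 20 to 120 N. Pads are 22 mm wide; open, the fingers measure 114 mm over their backs; the gripper's body (76 mm by 85 mm) begins 54 mm behind the grasp point. The pads swing forward as they close: fully open they stand 13 mm farther back than shut.
Start: joints at [1.1, 0.469, -0.049, 1.532, 0.024, 1.141, -0.082], TCP at [0.289, -0.61, 0.405] pointing down, gripper open.
Joint ranges: [-2.59, 2.59], [-0.33, 1.99], [-1.39, 1.29], [0.1, 2.45], [-1.04, 4.18], [0.21, 1.99], [-2.66, 2.66]. Speed limits (rad/s): [2.57, 2.57, 3.14, 3.14, 3.14, 3.14, 3.14].

INTERFACE

Orientations are given as a rotation vector (axis times angle).
In Python, from workcell import * gives the robot as it stands. The module is installed in compiled form; this text tells all that it offers.
- The arm moves only by the tool play_rows, never from a script. Its argument "plan" is a list that holds one entry, the list of rows, each a list of 7 numbers: the opening, from 0 (shut) to 1 (fully open), then the shift along the tool's x, y, z in cm, then the turn, a rotation vector about the tool's x, y, z in rad. In form: [[[fingers, dx, dy, dz, rx, ry, rz], ...]]. A call has exactly 10 rows; each row shifts and turns the commanded pose from where the row before left it, along the tool's axes as they then stand; what a row does not reach is not made up. A row lasts 1/12 s, in which the tool goes at most 41.7 mm and 7.16 degrees, less where a joint would pass 70% of its speed; a pose out of reach is approached as far as the arm can. A call with a gripper value outside its range is refused whole. The fingers move at their own pace and stop on an object; the grip force is fixed at half the most. Time passes only in rows, so rows that do not move let the fingers close, or fill a call up. It gives the time, the measured TCP pose, the force, the opening and the grip force at its end, in the units of the state.
- observe(): the state, without advancing time (a new reading comes with each control period).
- read_camera(name): name is "scene" or "top"; returns a dict with "pixels" (480x640x3 uint8, blue, green, red), "fov_y" (degrees; the focal length in pixels is half the picture's height over the tangent of half this angle, whatever the lens; pixels are square), "cx", "cy" (the principal point, pixels), "k1" (the pictures are not rectified: a ray, as slopes to the right and down, at radius r is drawn at 1 + k1 r^2 times it, then the intrinsics apply), "view" (4x4, takes a point from world to camera coordinates). Camera axes: x right, y up, looking along -z (the intrinsics and any distortion apply to the point x, -y, -z); pixel columns grow to the right and rows downward; lengths in m; the calibration is good to about 2 mm. A picture is of the moment at which its call begins. There is no depth.
- finish_job(): hands the job in; it is judged then, once.
Trained networks look in the newest picture that a camera, given by its name, has taken for a name from the list of things; names that differ only in an ending like _2 or _b are one class to them, and where a whole thing is asked for, a point or a joint stands for the part that bears it (a point fixed in the world has none). Each returns a list of dicts, best first, with "confidence" (0 to 1); they miss things now and then, are a little off and sometimes report something else, mostly with a low value. They report only what shows in the picture. A call takes as long as a camera call. They do not tell look-alikes from the thing itself.
- cut_out(camera, label): "region" (480x640 bool, what is visible of it) and "bbox" ([left, top, width, height] in pixels, round what is visible of it).
The state is a dict: "clock": time; "joint_positions": joint angles; "dq": joint speeds; "tau": joint torques, N m; "tool_pos": TCP position; "tool_rot": TCP orientation; "contact_force": force on the tool from outside, world axes, zero at the start; "torque": the same for the moment, N m; "width": finger opening in m; "finger_force": force on a finger pad.
Only numpy, scipy, OpenCV 4.12 (cv2) and the standard library are available. Lean on these libraries where they do the work, as an engineer would, in place of code of your own. Each camera call takes 0.05 s, during which the arm holds its last target. There are 200 camera calls.

TASK

The dish on the loose square board is freshly painted: neither the robot nor the plank may touch it. With the fingertips, push the board along the bench, without lifting or tipping it, under the low plank shelf into the empty place beside the board already parked there. Leave it square to the plank with just about 20 mm of board showing in front of the plank's edge, so that it can be drawn out later, and with the dish still in the middle of its board. Do not knock the plank or move the parked board, the bowls or the other things on the bench.

Things in the scene. Friction and masses are not known exactly. Their poses are not given: they have to be found in the camera images.
- board: the loose square plywood ware board to be pushed, 160 x 160 x 18 mm, about 0.33 kg, lying flat on the bench in front of the low plank shelf; origin at the centre of its underside, x and y axes along its sides. A few newtons slide it along the bench with the dish on it.
- dish: the freshly painted dish, white with a blue medallion, 104 mm across at the rim, 24 mm high (its rim is 42 mm above the bench), standing loose in the middle of the board, about 0.15 kg; origin at the centre of its foot.
- shelf: fixed low shelf: plank 500 mm long (shelf x), 200 wide (y), 18 thick, underside 50 mm and top 68 mm above the bench, on a timber block at each end; 400 mm clear between the blocks (x -200 to +200). Origin on the bench under the plank's centre. Push in along +y, past the plank's front edge at y = -100 mm. Two places for boards, about x = -100 and +100 mm; one is taken.
- plank_front (a point): middle of the lower front edge of the plank, 50 mm above the bench.
- parked: the neighbour: a like board (160 x 160 x 18 mm) with a like dish, already parked under one half of the plank with some 20 mm of board showing; origin at the centre of the board's underside. Leave it where it is.
- bowl_a: small white bowl with a blue band, 84 mm across, 46 mm high, on top of the plank; origin at the centre of its foot. Leave alone.
- bowl_b: same kind of small bowl on top of the plank; origin at the centre of its foot. Leave alone.
- bowl_c: same kind of small bowl on top of the plank; origin at the centre of its foot. Leave alone.
- tea_jar: amber glass tea jar with a steel lid, 64 mm across, 152 mm high, on the bench; origin at the centre of its base. Leave alone.
- mug: white mug, 76 mm across plus a handle at its +y side, 80 mm high, on the bench; origin at the centre of its base. Leave alone.
- dipper: red plastic mug-like dipper, 110 mm across plus a handle at its +y side, 95 mm high, on the bench; origin at the centre of its base. Leave alone.
- brush: brush, 190 mm long, lying on the bench along its own x axis. Leave alone.
Not all that is in view belongs to the job. What is shaped like the board but purple or red is not meant.

How it is judged:
By the outcome, as a careful person would: the job done as asked, in the order asked, and still so for the second after the job is handed in, with the robot touching nothing.
It also fails if it takes over 67 s, if anything falls off the work surface, if the arm or the gripper's body presses on something with over 40 N, if the wrist force passes 120 N, or if a joint passes its speed limit or range.

## Working session

There is one attempt and no reset: what is moved stays moved. The work goes in short steps, Python scripts to look and compute and a tool call to move; the robot and the scene stay as the last step left them, time stands still between calls to the robot, and variables do not carry over. Pictures are saved under pics/ and viewed, at most 10 in all, crops included, and the job is handed in when it is done.

Besides the shell and the picture viewer there is one more tool, called after "Request:" as name([rows], argument=value, ...), one row to a line, values as JSON. play_rows: Moves the arm, as the interface text tells. Its arguments: {"type":"object","properties":{"plan":{"type":"array","items":{"type":"array","items":{"type":"array","items":{"type":"number"}}}}},"required":["plan"]}

```bash
mkdir -p pics
python3 - <<'E'
from workcell import *
import cv2
for n in ("scene","top"):
    c=read_camera(n); cv2.imwrite(f"pics/{n}0.png",c["pixels"]); print(n,c["fov_y"],c["cx"],c["cy"],c["k1"],c["view"])
    for l in ("board","parked","dish","shelf"):
        print(l,[(round(d["confidence"],2),d["bbox"]) for d in cut_out(n,l)])
s=observe();print(s)
E
```

```text
scene 49.963682292643945 312.37249366167083 247.582325045194 0.014849158522669952 [[ 0.12836423  0.99171552  0.00479044  0.10147518]
 [-0.52724695  0.06415224  0.84728693  0.20234262]
 [ 0.83996028 -0.11128708  0.53111384 -1.78866992]
 [ 0.          0.          0.          1.        ]]
board [(0.88, [283.1, 218.8, 71.4, 41.9]), (0.85, [104.1, 225.3, 77.9, 52.9]), (0.73, [291.7, 266.0, 74.1, 53.4])]
parked [(0.75, [395.6, 239.7, 35.0, 37.0]), (0.43, [163.3, 246.4, 62.3, 50.6])]
dish [(0.55, [307.8, 266.9, 41.7, 27.7])]
shelf [(0.77, [392.2, 207.4, 163.6, 136.5]), (0.54, [194.8, 294.9, 42.8, 47.6])]
top 55.20398473948687 319.37584254005054 241.7892359013627 -0.04418066705525289 [[ 0.02221754 -0.99975072  0.00220712 -0.15681405]
 [ 0.98255231  0.02224299  0.18465159 -0.53432385]
 [-0.18465466 -0.0019339   0.98280157 -1.18192664]
 [ 0.          0.          0.          1.        ]]
board [(0.93, [287.3, 198.8, 63.6, 59.6]), (0.76, [273.3, 286.6, 75.8, 79.1]), (0.58, [453.1, 277.2, 81.1, 84.3]), (0.3, [148.4, 145.1, 75.9, 185.6])]
parked [(0.63, [222.8, 243.8, 14.1, 57.3])]
dish [(0.7, [298.2, 207.5, 38.6, 38.5])]
shelf [(0.59, [145.5, 144.5, 79.6, 185.3])]
{'clock': 0.5, 'joint_positions': array([ 1.10005441,  0.46867542, -0.04859245,  1.5325906 ,  0.02412282,
        1.1410119 , -0.08229707]), 'dq': array([ 0.0010107 , -0.00078296, -0.00010983, -0.00082841, -0.00101226,
        0.00080287,  0.00013735]), 'tau': array([-1.51707509e-04, -5.09687591e+01, -4.67441522e-02, -2.37779653e+01,
        1.08060622e-02,  1.66518588e-03,  6.59006801e-06]), 'tool_pos': array([ 0.2886556 , -0.6101508 ,  0.40464552]), 'tool_rot': array([-3.06513689e+00, -6.88417164e-01,  2.40419020e-05]), 'contact_force': array([-0.36663922, -0.31885116, -0.25019468]), 'torque': array([-0.00716608, -0.00482686,  0.06475439]), 'finger_force': 0.0, 'width': 0.08521394603011578}
```

View pics/scene0.png

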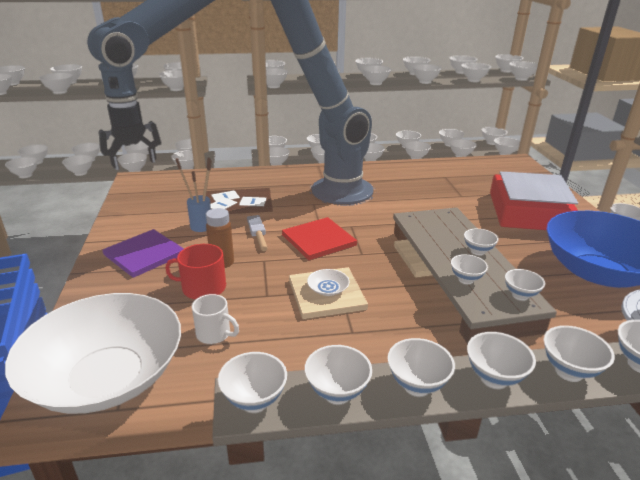

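View pics/top0.png

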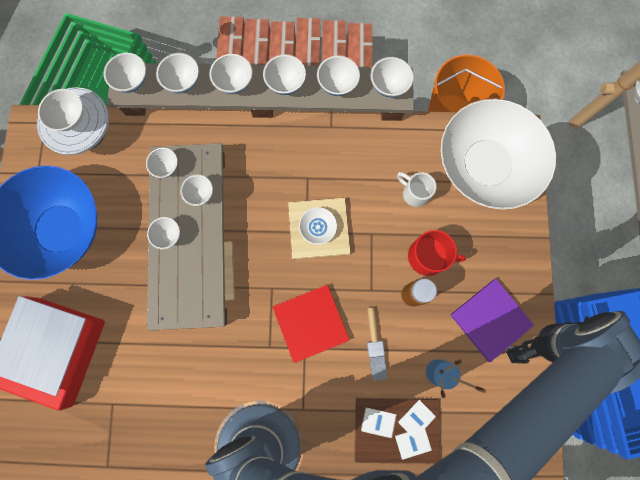

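The scene shows the loose board with its dish at about (328,292) and the shelf on the right. In the top view the board is at (320,228), the plank spans columns 148–223 and rows 145–328, and the parked board shows at (229,272). That leaves the upper half of the plank, around row 195, free. The red and purple squares are decoys.

```bash
cat > h.py <<'E'
from workcell import *
import numpy as np, cv2
def rays(c,px):
    f=240/np.tan(np.radians(c["fov_y"]/2)); K=np.array([[f,0,c["cx"]],[0,f,c["cy"]],[0,0,1]])
    u=cv2.undistortPoints(np.float64(px).reshape(-1,1,2),K,np.array([c["k1"],0,0,0.]))[:,0]
    V=c["view"]; R=V[:3,:3]; o=-R.T@V[:3,3]
    return o,np.c_[u[:,0],-u[:,1],-np.ones(len(u))]@R
def onz(c,px,z):
    o,d=rays(c,px); return (o+d*((z-o[2])/d[:,2])[:,None])[:,:2]
def contour(m):
    return max(cv2.findContours(m.astype(np.uint8),cv2.RETR_EXTERNAL,cv2.CHAIN_APPROX_NONE)[0],key=len)[:,0]
def rect(c,m,z):
    p=onz(c,contour(m)+0.0,z); r=cv2.minAreaRect((p*1000).astype(np.float32)); return np.round(r[0],1),np.round(r[1],1),round((r[2]+45)%90-45,2),np.round(cv2.boxPoints(r),0).tolist()
E
python3 - <<'E'
from h import *
import sys
for n in ("top","scene"):
    c=read_camera(n)
    for l,z in (("board",.018),("dish",.042),("parked",.018),("shelf",.068),("bowl_a",.114),("tea_jar",.15),("mug",.08),("dipper",.095),("brush",.01)):
        for d in cut_out(n,l)[:3]:
            print(n,l,round(d["confidence"],2),*rect(c,d["region"],z))
E
```

```text
top board 0.91 [ 323.7 -125.3] [162.6 160.7] 22.51 [[218.0, -82.0], [279.0, -231.0], [430.0, -168.0], [368.0, -20.0]]
top board 0.89 [ 341.9 -612.4] [163.5 163.6] 39.27 [[227.0, -601.0], [330.0, -728.0], [457.0, -624.0], [353.0, -497.0]]
top board 0.65 [ 583.3 -141.6] [163.2 160.3] 6.2 [[494.0, -71.0], [511.0, -230.0], [673.0, -212.0], [656.0, -53.0]]
top parked 0.81 [460.6 100.9] [160.5  25.3] 5.15 [[380.0, 106.0], [382.0, 81.0], [542.0, 95.0], [539.0, 121.0]]
top shelf 0.74 [551.4 211.2] [504.1 208.7] 4.21 [[292.0, 297.0], [308.0, 89.0], [810.0, 126.0], [795.0, 334.0]]
top bowl_a 0.98 [657.2 178.2] [73.2 71.3] 1.19 [[620.0, 213.0], [621.0, 142.0], [695.0, 143.0], [693.0, 215.0]]
top bowl_a 0.83 [729.6 278.3] [80.8 85.9] 0.94 [[689.0, 321.0], [690.0, 235.0], [771.0, 236.0], [769.0, 322.0]]
top bowl_a 0.81 [541.1 257.3] [81.2 80.7] 1.32 [[500.0, 297.0], [501.0, 216.0], [583.0, 218.0], [581.0, 299.0]]
top tea_jar 0.58 [ 401.4 -386.7] [58.4 84.3] 12.24 [[364.0, -352.0], [382.0, -434.0], [439.0, -422.0], [421.0, -339.0]]
top mug 0.67 [ 681. -402.] [ 92.2 101.8] 1.48 [[634.0, -352.0], [6
[... 1132 characters left out ...]
.2 248.1] [ 86.6 119. ] -6.94 [[502.0, 212.0], [620.0, 198.0], [631.0, 284.0], [512.0, 298.0]]
scene tea_jar 0.62 [ 518.5 -394.1] [282.1  58.9] 4.88 [[375.0, -377.0], [380.0, -435.0], [662.0, -411.0], [657.0, -353.0]]
scene mug 0.94 [ 736.2 -410.7] [160.2  82.6] 16.37 [[648.0, -394.0], [671.0, -473.0], [825.0, -428.0], [801.0, -348.0]]
scene dipper 0.95 [ 575.9 -453.6] [225.5 132.2] 5.7 [[457.0, -399.0], [470.0, -531.0], [695.0, -508.0], [682.0, -377.0]]
scene dipper 0.27 [ 422.9 -403.8] [301.6  66.7] 3.36 [[270.0, -379.0], [274.0, -446.0], [575.0, -428.0], [572.0, -362.0]]
scene brush 0.6 [ 272.4 -301.3] [203.1  43.5] 4.99 [[169.0, -288.0], [173.0, -332.0], [375.0, -314.0], [372.0, -271.0]]
```

```bash
cat >> h.py <<'E'
def proj(c,P):
    P=np.atleast_2d(P)@c["view"][:3,:3].T+c["view"][:3,3]
    s=np.c_[P[:,0]/-P[:,2],-P[:,1]/-P[:,2]]; r2=(s**2).sum(1,keepdims=True); s=s*(1+c["k1"]*r2)
    return s*240/np.tan(np.radians(c["fov_y"]/2))+[c["cx"],c["cy"]]
def pose(x,y,a,L): # corners of box
    a=np.radians(a); R=np.array([[np.cos(a),-np.sin(a)],[np.sin(a),np.cos(a)]])
    return np.array(L)@R.T+[x,y]
def draw(c,im,P,z,s,o,col):
    q=proj(c,np.c_[P,np.full(len(P),z)]); cv2.polylines(im,[np.int32(((q-o)*s+s/2)*8)],True,col,1,cv2.LINE_AA,3)
E
python3 - <<'E'
from h import *
c=read_camera("top"); V=c["view"]; print("cam",-V[:3,:3].T@V[:3,3])
d=cut_out("top","shelf")[0]; m=d["region"]
rows=np.arange(155,320); cols=np.array([np.flatnonzero(m[r]).max()+.5 for r in rows])
p=onz(c,np.c_[cols,rows],.068); 
vx,vy,x0,y0=cv2.fitLine((p*1000).astype(np.float32),cv2.DIST_HUBER,0,1,.01,.01).ravel(); print("front z68",np.degrees(np.arctan(vy/vx)),x0,y0)
cols=np.array([np.flatnonzero(m[r]).min()-.5 for r in rows]); p=onz(c,np.c_[cols,rows],.068)
vx,vy,x0,y0=cv2.fitLine((p*1000).astype(np.float32),cv2.DIST_HUBER,0,1,.01,.01).ravel(); print("back z68",np.degrees(np.arctan(vy/vx)),x0,y0)
s=4; o=np.array([140,135]); im=cv2.resize(c["pixels"][135:335,140:340],None,fx=s,fy=s,interpolation=cv2.INTER_CUBIC)[:,:800]
B=[(-.08,-.08),(.08,-.08),(.08,.08),(-.08,.08)];S=[(-.25,-.1),(.25,-.1),(.25,.1),(-.25,.1)]
draw(c,im,pose(.5515,.2112,4.2,S),.068,s,o,(0,255,0))
draw(c,im,pose(.5835,-.1415,6.3,B),.018,s,o,(255,0,255)); draw(c,im,pose(.5835,-.1415,6.3,B),0,s,o,(255,255,0))
cv2.imwrite("pics/c1.png",cv2.resize(im,(600,600)))
E
```

```text
cam [ 0.3102369  -0.14717573  1.2606092 ]
front z68 4.264858 542.3713 109.30654
back z68 3.1855674 478.21143 309.14194
```

View pics/c1.png

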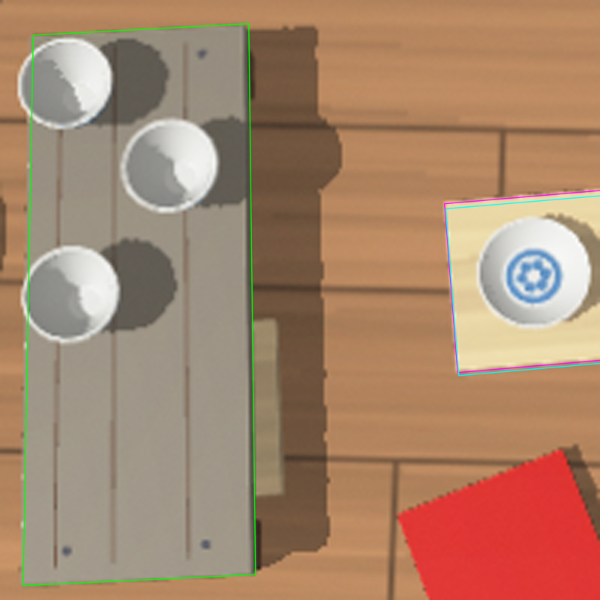

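The plank outline fits, putting the shelf at about (0.551, 0.212) turned 4.2°. The loose board is at (0.583, -0.142) turned 6.3°, and the parked board sits near shelf x = -99 mm. The target is therefore about (0.654, 0.180) at 4.2°. I'll first push the board 94 mm along shelf x, then about 315 mm along shelf y.

Request:
play_rows([
  [[1,2.5,-2.3,0,0,0,0],[1,2.5,-2.3,0,0,0,0],[1,2.5,-2.3,0,0,0,0],[1,2.5,-2.3,0,0,0,0],[1,2.5,-2.3,0,0,0,0],[1,2.5,-2.3,0,0,0,0],[1,2.5,-2.3,0,0,0,0],[1,2.5,-2.3,0,0,0,0],[1,2.5,-2.3,0,0,0,0],[1,2.5,-2.3,0,0,0,0]],
])

```text
clock: 2.43
tool_pos: [0.4166, -0.2937, 0.405]
tool_rot: [3.065, 0.688, 0.001]
contact_force: [1.0, 0.2, -1.2]
width: 0.0857
finger_force: 0.0
```

Request:
play_rows([
  [[1,2.8,-2.7,0,0,0,0],[1,2.8,-2.7,0,0,0,0],[1,2.8,-2.7,0,0,0,0],[1,2.9,-2.7,0,0,0,0],[1,0,0,0,0,0,0.0735],[1,0,0,0,0,0,0.0735],[1,0,0,0,0,0,0.0735],[1,0,0,0,0,0,0.0735],[1,0,0,0,0,0,0.0735],[1,0,0,0,0,0,0]],
])

```text
clock: 3.27
tool_pos: [0.4723, -0.1494, 0.4049]
tool_rot: [3.139, 0.115, 0.001]
contact_force: [-0.5, -0.6, 1.2]
width: 0.0852
finger_force: 0.0
```

Request:
play_rows([
  [[1,0,0,2.5,0,0,0],[1,0,0,2.5,0,0,0],[1,0,0,2.5,0,0,0],[1,0,0,2.5,0,0,0],[1,0,0,2.5,0,0,0],[1,0,0,2.5,0,0,0],[1,0,0,2.5,0,0,0],[1,0,0,2.5,0,0,0],[1,0,0,2.0,0,0,0],[1,0,0,0,0,0,0]],
])

```text
clock: 4.1
tool_pos: [0.4709, -0.1491, 0.1815]
tool_rot: [-3.137, -0.12, 0.01]
contact_force: [-0.4, 0.5, 0.1]
width: 0.0855
finger_force: 0.0
```

Request:
play_rows([
  [[1,0,0,0.1,0,0,0],[1,0,0,0.1,0,0,0],[1,0,0,0.1,0,0,0],[1,0,0,0.1,0,0,0],[1,0,0,0.1,0,0,0],[1,0,0,0.1,0,0,0],[1,0,0,0.1,0,0,0],[1,0,0,0,0,0,0],[1,0,0,0,0,0,0],[1,0,0,0,0,0,0]],
])

```text
clock: 4.93
tool_pos: [0.4723, -0.1494, 0.1777]
tool_rot: [3.139, 0.117, 0.0]
contact_force: [0.4, 0.1, -0.7]
width: 0.0848
finger_force: 0.0
```

Run:
```python
from h import *
c=read_camera("scene"); cv2.imwrite("pics/s2.png",cv2.resize(c["pixels"][200:330,240:440],None,fx=4,fy=4,interpolation=cv2.INTER_CUBIC))
c=read_camera("top")
for d in cut_out("top","board")[:3]: print(d["confidence"],*rect(c,d["region"],.018))
s=observe(); print(s["tool_pos"],s["contact_force"])
```

```text
0.86 [ 584.  -141.9] [161.9 159.1] 5.95 [[495.0, -71.0], [512.0, -229.0], [673.0, -213.0], [656.0, -54.0]]
0.78 [342.2 -47.7] [79.4 45.7] 1.91 [[302.0, -26.0], [303.0, -72.0], [383.0, -69.0], [381.0, -24.0]]
0.75 [ 341.  -614.8] [166.5 169.3] 38.25 [[223.0, -600.0], [328.0, -733.0], [459.0, -630.0], [354.0, -497.0]]
[ 0.4723056  -0.14942899  0.1777411 ] [0.14885729 0.63407916 0.25298475]
```

View pics/s2.png

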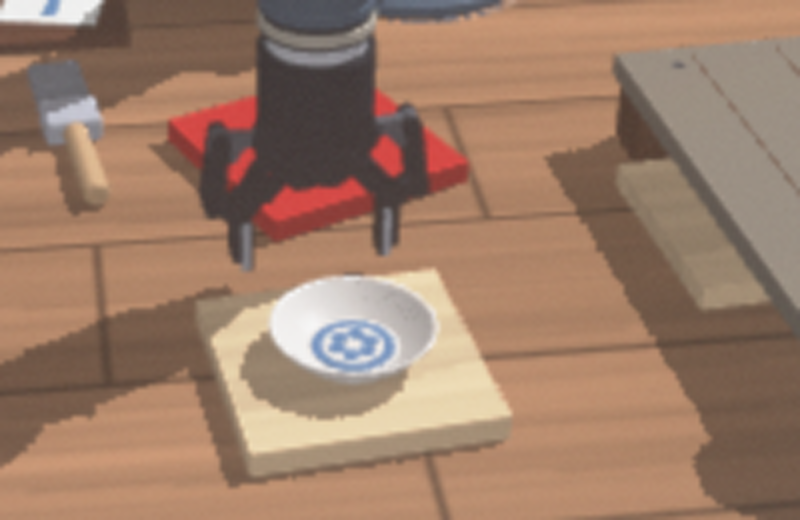

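The crop shows both fingertips hanging behind the board, at about (245,268) and (387,253) in the crop. I'll work out their height from those pixels.

Run:
```python
from h import *
c=read_camera("scene")
px=np.array([[245,268],[387,253]])/4-.5+[240,200]
o,d=rays(c,px); n=np.array([.9973,.0732,0])
for off in (0,.011):
    p0=np.array([.4723,-.1494,0])+n*off
    t=((p0-o)@n)/(d@n); print(off,np.round(o+d*t[:,None],4).tolist())
```

```text
0 [[0.4756, -0.1949, 0.013], [0.4686, -0.0986, 0.0124]]
0.011 [[0.4868, -0.1961, 0.0205], [0.4798, -0.1008, 0.02]]
```

Request:
play_rows([
  [[1,0,0,0.05,0,0,0],[1,0,0,0.05,0,0,0],[1,0,0,0.05,0,0,0],[1,0,0,0.05,0,0,0],[1,0,0,0.05,0,0,0],[1,0,0,0.05,0,0,0],[1,0,0,0.05,0,0,0],[1,0,0,0.05,0,0,0],[1,0,0,0.05,0,0,0],[1,0,0,0.05,0,0,0]],
])

```text
clock: 5.97
tool_pos: [0.4723, -0.1494, 0.1727]
tool_rot: [3.139, 0.117, 0.0]
contact_force: [0.7, 0.1, -0.0]
width: 0.0854
finger_force: 0.0
```

Request:
play_rows([
  [[1,0,0,0.1,0,0,0],[1,0,0,0.1,0,0,0],[1,0,0,0.1,0,0,0],[1,0,0,0.1,0,0,0],[1,0,0,0.1,0,0,0],[1,0.2,0,0.0,0,0,0],[1,0.3,0,0.0,0,0,0],[1,0.3,0,0.0,0,0,0],[1,0.3,0,0,0,0,0],[1,0.3,0,0,0,0,0]],
])

```text
clock: 6.8
tool_pos: [0.4868, -0.1483, 0.1678]
tool_rot: [3.139, 0.117, 0.001]
contact_force: [0.3, -0.6, -0.3]
width: 0.0852
finger_force: 0.0
```

Request:
play_rows([
  [[1,0.3,0,0,0,0,0],[1,0.3,0,0,0,0,0],[1,0.3,0,0,0,0,0],[1,0.3,0,0,0,0,0],[1,0.3,0,0,0,0,0],[1,0.3,0,0,0,0,0],[1,0.3,0,0,0,0,0],[1,0.3,0,0,0,0,0],[1,0.3,0,0,0,0,0],[1,0.3,0,0,0,0,0]],
])

```text
clock: 7.63
tool_pos: [0.5165, -0.1463, 0.1677]
tool_rot: [3.139, 0.116, 0.0]
contact_force: [-1.9, -0.5, -0.9]
width: 0.0856
finger_force: 0.9
```

```bash
cat > m.py <<'E'
from h import *
sh=np.array([.5514,.2124]); a=np.radians(4.2); R=np.array([[np.cos(a),-np.sin(a)],[np.sin(a),np.cos(a)]])
n="top"; c=read_camera(n)
for d in cut_out(n,"board"):
    r=rect(c,d["region"],.018)
    if min(r[1])>60 and r[0][0]>480: print("board",round(d["confidence"],2),*r[:3],"shelf xy",np.round((r[0]/1000-sh)@R*1000,1))
for d in cut_out(n,"dish"):
    r=rect(c,d["region"],.042); print("dish",round(d["confidence"],2),*r[:2],"shelf xy",np.round((r[0]/1000-sh)@R*1000,1))
s=observe(); print("tcp",np.round(s["tool_pos"],4),"shelf",np.round((s["tool_pos"][:2]-sh)@R*1000,1),s["contact_force"].round(1),s["clock"])
E
python3 m.py
```

```text
board 0.72 [ 611.6 -142.3] [155.9 160.4] 4.01 shelf xy [  34.1 -358.2]
board 0.42 [ 700.9 -414. ] [108.3  98.4] -1.37 shelf xy [ 103.2 -635.7]
dish 0.57 [ 642.9 -139.3] [87.9 33.8] shelf xy [  65.5 -357.5]
tcp [ 0.517  -0.1461  0.168 ] shelf [ -60.6 -355. ] [-0.1  1.2  0.7] 7.7833
```

Contact is confirmed, and the board is moving and has squared to 4.0°. It has about 69 mm left along shelf x.

Request:
play_rows([
  [[1,0.3,0,0,0,0,0],[1,0.35,0,0,0,0,0],[1,0.35,0,0,0,0,0],[1,0.35,0,0,0,0,0],[1,0.35,0,0,0,0,0],[1,0.35,0,0,0,0,0],[1,0.35,0,0,0,0,0],[1,0.35,0,0,0,0,0],[1,0.35,0,0,0,0,0],[1,0.4,0,0,0,0,0]],
])

```text
clock: 8.62
tool_pos: [0.5513, -0.1436, 0.1677]
tool_rot: [3.139, 0.117, -0.001]
contact_force: [-5.1, 0.3, 4.5]
width: 0.0856
finger_force: 2.4
```

Request:
play_rows([
  [[1,0.4,0,0,0,0,0],[1,0.4,0,0,0,0,0],[1,0.4,0,0,0,0,0],[1,0.4,0,0,0,0,0],[1,0.4,0,0,0,0,0],[1,0.4,0,0,0,0,0],[1,0.4,0,0,0,0,0],[1,0.3,0,0,0,0,0],[1,0.2,0,0,0,0,0],[1,0.1,0,0,0,0,0]],
])

```text
clock: 9.45
tool_pos: [0.5853, -0.1409, 0.1677]
tool_rot: [-3.139, -0.117, -0.0]
contact_force: [-4.2, 0.0, 3.5]
width: 0.0852
finger_force: 2.3
```

Request:
play_rows([
  [[1,-0.2,0,0,0,0,0],[1,-0.8,0,0,0,0,0],[1,-1.5,0,0,0,0,0],[1,-1.5,0,0,0,0,0],[1,0,0,-2,0,0,0],[1,0,0,-3.5,0,0,0],[1,0,0,-3.5,0,0,0],[1,-0.5,3.0,-1,0,0,0],[1,-1,3.5,0,0,0,0],[1,-1,3.5,0,0,0,0]],
])

```text
clock: 10.28
tool_pos: [0.5282, -0.2459, 0.2697]
tool_rot: [3.137, 0.122, 0.009]
contact_force: [0.1, -0.8, -0.5]
width: 0.0853
finger_force: 0.0
```

```bash
python3 m.py
```

```text
board 0.59 [ 677.6 -137.7] [164.2 161.1] 4.39 shelf xy [ 100.2 -358.4]
tcp [ 0.5262 -0.2495  0.2679] shelf [ -59.  -458.8] [0.6 1.  0.6] 10.4333
```

The board is now at shelf (100.2, -358.4) at 4.4°, which is in line with the empty place. Next I'll go round behind it, turn the tool 90° and lean it back 20° so the gripper's body stays clear of the plank.

Request:
play_rows([
  [[1,3.2,0.3,0,0,0,0],[1,3.2,0.3,0,0,0,0],[1,3.2,0.3,0,0,0,0],[1,3.2,0.3,0,0,0,0],[1,3.1,0.3,0,0,0,0],[1,0,0,0,0,0,-0.12],[1,0,0,0,0,0,-0.12],[1,0,0,0,0,0,-0.12],[1,0,0,0,0,0,-0.12],[1,0,0,0,0,0,-0.12]],
])

```text
clock: 11.27
tool_pos: [0.6877, -0.2468, 0.2674]
tool_rot: [-2.96, -1.051, -0.002]
contact_force: [0.7, 0.5, 1.0]
width: 0.0855
finger_force: 0.0
```

Request:
play_rows([
  [[1,0,0,0,0,0,-0.12],[1,0,0,0,0,0,-0.12],[1,0,0,0,0,0,-0.12],[1,0,0,0,0,0,-0.12],[1,0,0,0,0,0,-0.12],[1,0,0,0,0,0,-0.12],[1,0,0,0,0,0,-0.12],[1,0,0,0,0,0,-0.12],[1,0,0,0,0,0,-0.011],[1,0,0,0,0,0,0]],
])

```text
clock: 12.1
tool_pos: [0.6874, -0.2476, 0.2675]
tool_rot: [-2.138, -2.301, -0.002]
contact_force: [-0.3, 0.0, -0.4]
width: 0.0855
finger_force: 0.0
```

Request:
play_rows([
  [[1,-1.2,0,0,0,0,0],[1,-1.2,0,0,0,0,0],[1,-1.2,0,0,0,0,0],[1,-1.0,0,0,0,0,0],[1,0,0,0,0,0.0875,0],[1,0,0,0,0,0.0875,0],[1,0,0,0,0,0.0875,0],[1,0,0,0,0,0.0875,0],[1,0,0,0,0,0,0],[1,0,0,0,0,0,0]],
])

```text
clock: 12.93
tool_pos: [0.6903, -0.2968, 0.2668]
tool_rot: [-1.953, -2.098, -0.343]
contact_force: [0.2, 0.1, 0.7]
width: 0.0855
finger_force: 0.0
```

```bash
cat >> m.py <<'E'
from scipy.spatial.transform import Rotation as Ro
M=Ro.from_rotvec(s["tool_rot"]).as_matrix(); tip=s["tool_pos"]+.160*M[:,2]
print("tilt",np.degrees(np.arccos(-M[2,2])).round(2),"tooly az",np.degrees(np.arctan2(M[1,1],M[0,1])).round(2),"tooly z",M[2,1].round(4),"tip shelf",np.round((tip[:2]-sh)@R*1000,1),"z",tip[2].round(4))
E
python3 m.py
```

```text
board 0.6 [ 676.3 -136.1] [168.1 162.3] 4.08 shelf xy [  99.  -356.7]
dish 0.77 [ 679.1 -135.1] [97.5 99.5] shelf xy [ 101.9 -355.9]
tcp [ 0.6907 -0.2943  0.268 ] shelf [ 101.9 -515.6] [-0.2 -0.2 -0.1] 13.0833
tilt 19.95 tooly az 4.29 tooly z 0.0002 tip shelf [ 101.8 -461. ] z 0.1176
```

Request:
play_rows([
  [[1,-0.48,0,1.15,0,0,0],[1,-0.48,0,1.15,0,0,0],[1,-0.48,0,1.15,0,0,0],[1,-0.48,0,1.15,0,0,0],[1,-0.48,0,1.15,0,0,0],[1,-0.48,0,1.15,0,0,0],[1,-0.48,0,1.15,0,0,0],[1,-0.48,0,1.15,0,0,0],[1,-0.12,0,0.34,0,0,0],[1,0,0,0,0,0,0]],
])

```text
clock: 13.92
tool_pos: [0.6905, -0.2991, 0.1625]
tool_rot: [-1.948, -2.098, -0.343]
contact_force: [0.4, 0.1, 0.2]
width: 0.0851
finger_force: 0.0
```

Request:
play_rows([
  [[1,-0.05,0,0.14,0,0,0],[1,-0.05,0,0.14,0,0,0],[1,-0.05,0,0.14,0,0,0],[1,-0.05,0,0.14,0,0,0],[1,-0.05,0,0.13,0,0,0],[1,0,0,0,0,0,0],[1,0,0,0,0,0,0],[1,0,0,0,0,0,0],[1,0,0,0,0,0,0],[1,0,0,0,0,0,0]],
])

```text
clock: 14.75
tool_pos: [0.691, -0.2991, 0.1573]
tool_rot: [-1.949, -2.1, -0.345]
contact_force: [0.8, 0.2, 0.3]
width: 0.0854
finger_force: 0.0
```

```bash
python3 m.py
python3 - <<'E'
from h import *
c=read_camera("scene"); cv2.imwrite("pics/s3.png",cv2.resize(c["pixels"][200:350,220:420],None,fx=4,fy=4,interpolation=cv2.INTER_CUBIC))
E
```

```text
board 0.91 [ 676.7 -137.1] [163.5 160. ] 4.07 shelf xy [  99.4 -357.7]
dish 0.81 [ 679.1 -135.1] [97.5 99.5] shelf xy [ 101.9 -355.9]
dish 0.2 [555.2 217.9] [511.7 212.2] shelf xy [4.2 5.2]
tcp [ 0.691  -0.2991  0.1572] shelf [ 101.8 -520.3] [1.1 0.3 0.1] 14.9
tilt 20.05 tooly az 4.27 tooly z 0.0001 tip shelf [ 101.7 -465.5] z 0.0069
```

View pics/s3.png

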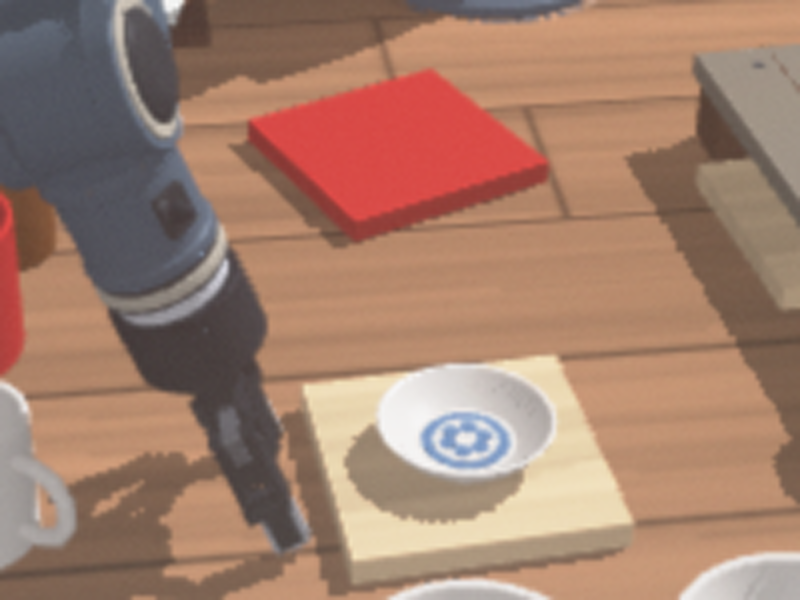

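The fingertips are low behind the board, with the tip at about (290,545) in the crop, the dish centred and the gripper clear of the mug. Starting the push.

Request:
play_rows([
  [[1,0.282,0,0.103,0,0,0],[1,0.282,0,0.103,0,0,0],[1,0.282,0,0.103,0,0,0],[1,0.282,0,0.103,0,0,0],[1,0.282,0,0.103,0,0,0],[1,0.282,0,0.103,0,0,0],[1,0.282,0,0.103,0,0,0],[1,0.376,0,0.137,0,0,0],[1,0.376,0,0.137,0,0,0],[1,0.376,0,0.137,0,0,0]],
])

```text
clock: 15.78
tool_pos: [0.6885, -0.2663, 0.1573]
tool_rot: [-1.95, -2.1, -0.344]
contact_force: [1.3, -3.1, -0.1]
width: 0.0855
finger_force: 1.4
```

Request:
play_rows([
  [[1,0.47,0,0.171,0,0,0],[1,0.47,0,0.171,0,0,0],[1,0.47,0,0.171,0,0,0],[1,0.47,0,0.171,0,0,0],[1,0.47,0,0.171,0,0,0],[1,0.47,0,0.171,0,0,0],[1,0.47,0,0.171,0,0,0],[1,0.47,0,0.171,0,0,0],[1,0.376,0,0.137,0,0,0],[1,0.282,0,0.103,0,0,0]],
])

```text
clock: 16.62
tool_pos: [0.685, -0.2184, 0.1572]
tool_rot: [-1.948, -2.1, -0.345]
contact_force: [0.4, -2.2, 0.8]
width: 0.085
finger_force: 1.3
```

```bash
python3 m.py
```

```text
board 0.74 [672.7 -73.2] [165.4 160.2] 4.23 shelf xy [ 100.1 -293.7]
board 0.47 [560.1 226.4] [521.4 218. ] 4.22 shelf xy [ 9.7 13.3]
dish 0.82 [674.2 -71. ] [100.  101.4] shelf xy [ 101.7 -291.6]
tcp [ 0.685  -0.2181  0.1572] shelf [ 101.7 -439.1] [-0.2 -0.5 -0.4] 16.7667
tilt 20.15 tooly az 4.32 tooly z -0.0004 tip shelf [ 101.5 -384. ] z 0.007
```

Request:
play_rows([
  [[1,0.376,0,0.137,0,0,0],[1,0.47,0,0.171,0,0,0],[1,0.47,0,0.171,0,0,0],[1,0.47,0,0.171,0,0,0],[1,0.47,0,0.171,0,0,0],[1,0.47,0,0.171,0,0,0],[1,0.47,0,0.171,0,0,0],[1,0.47,0,0.171,0,0,0],[1,0.47,0,0.171,0,0,0],[1,0.47,0,0.171,0,0,0]],
])

```text
clock: 17.6
tool_pos: [0.6813, -0.1698, 0.1572]
tool_rot: [-1.949, -2.1, -0.344]
contact_force: [0.2, -2.4, -1.0]
width: 0.0855
finger_force: 1.2
```

Request:
play_rows([
  [[1,0.47,0,0.171,0,0,0],[1,0.47,0,0.171,0,0,0],[1,0.47,0,0.171,0,0,0],[1,0.47,0,0.171,0,0,0],[1,0.47,0,0.171,0,0,0],[1,0.47,0,0.171,0,0,0],[1,0.47,0,0.171,0,0,0],[1,0.47,0,0.171,0,0,0],[1,0.47,0,0.171,0,0,0],[1,0.376,0,0.137,0,0,0]],
])

```text
clock: 18.43
tool_pos: [0.6776, -0.1207, 0.1573]
tool_rot: [-1.948, -2.1, -0.345]
contact_force: [-0.4, -1.6, -1.8]
width: 0.0855
finger_force: 0.9
```

```bash
python3 m.py
python3 - <<'E'
from h import *
c=read_camera("scene"); cv2.imwrite("pics/s4.png",cv2.resize(c["pixels"][190:340,300:500],None,fx=4,fy=4,interpolation=cv2.INTER_CUBIC))
E
```

```text
board 0.75 [663.6  23.4] [166.  159.9] 3.37 shelf xy [  98.1 -196.7]
dish 0.73 [665.7  27.3] [100.4  99.5] shelf xy [ 100.4 -193. ]
dish 0.25 [678.9 200.2] [84.5 83.5] shelf xy [126.3 -21.5]
tcp [ 0.6778 -0.1202  0.1576] shelf [ 101.7 -341. ] [-0.  -1.7 -0.6] 18.5833
tilt 20.13 tooly az 4.33 tooly z 0.0001 tip shelf [ 101.5 -285.9] z 0.0074
```

View pics/s4.png

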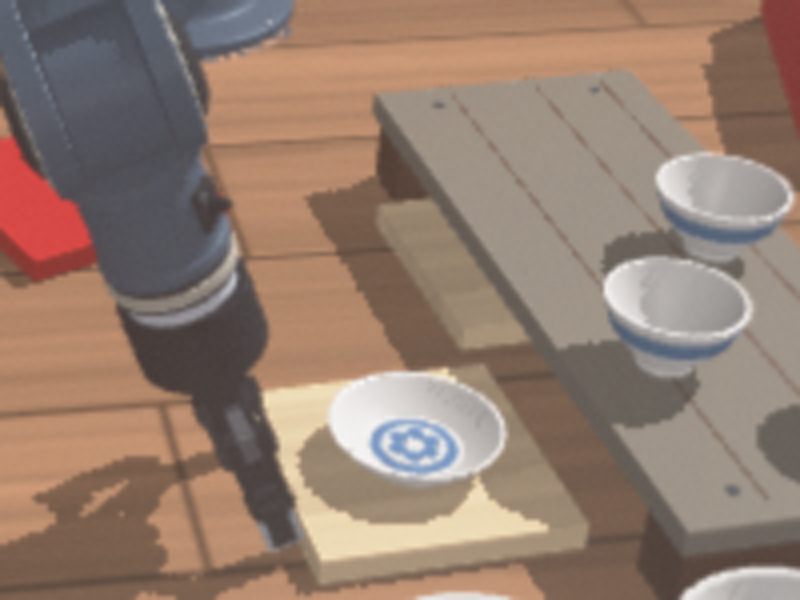

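The push is running straight, with the dish still centred and the place clear. About 155 mm remains.

Request:
play_rows([
  [[1,0.376,0,0.137,0,0,0],[1,0.47,0,0.172,0,0,0],[1,0.47,0,0.172,0,0,0],[1,0.47,0,0.172,0,0,0],[1,0.47,0,0.172,0,0,0],[1,0.47,0,0.172,0,0,0],[1,0.47,0,0.172,0,0,0],[1,0.47,0,0.172,0,0,0],[1,0.47,0,0.172,0,0,0],[1,0.47,0,0.172,0,0,0]],
])

```text
clock: 19.47
tool_pos: [0.6741, -0.0721, 0.1574]
tool_rot: [-1.949, -2.1, -0.345]
contact_force: [0.1, -3.6, 1.8]
width: 0.0851
finger_force: 1.8
```

Request:
play_rows([
  [[1,0.47,0,0.172,0,0,0],[1,0.47,0,0.172,0,0,0],[1,0.47,0,0.172,0,0,0],[1,0.47,0,0.172,0,0,0],[1,0.47,0,0.172,0,0,0],[1,0.47,0,0.172,0,0,0],[1,0.47,0,0.172,0,0,0],[1,0.47,0,0.172,0,0,0],[1,0.47,0,0.172,0,0,0],[1,0.376,0,0.137,0,0,0]],
])

```text
clock: 20.3
tool_pos: [0.6704, -0.023, 0.1574]
tool_rot: [-1.949, -2.1, -0.345]
contact_force: [0.7, -3.2, 1.7]
width: 0.0852
finger_force: 2.0
```

```bash
python3 m.py
```

```text
board 0.7 [659.1  82.7] [165.8  88.9] 4.69 shelf xy [  97.9 -137.2]
dish 0.75 [660.4 100.2] [97.7 47.1] shelf xy [ 100.5 -119.9]
tcp [ 0.67   -0.0222  0.1571] shelf [ 101.1 -242.6] [-0.5 -0.6 -0.8] 20.45
tilt 20.15 tooly az 4.35 tooly z -0.0007 tip shelf [ 100.9 -187.5] z 0.0069
```

Request:
play_rows([
  [[1,0.376,0,0.137,0,0,0],[1,0.47,0,0.172,0,0,0],[1,0.47,0,0.172,0,0,0],[1,0.47,0,0.172,0,0,0],[1,0.47,0,0.172,0,0,0],[1,0.47,0,0.172,0,0,0],[1,0.47,0,0.172,0,0,0],[1,0.47,0,0.172,0,0,0],[1,0.47,0,0.172,0,0,0],[1,0.376,0,0.137,0,0,0]],
])

```text
clock: 21.28
tool_pos: [0.6666, 0.0252, 0.1571]
tool_rot: [-1.948, -2.1, -0.344]
contact_force: [-0.2, -1.9, -1.0]
width: 0.0855
finger_force: 0.9
```

```bash
python3 m.py
python3 - <<'E'
from h import *
c=read_camera("scene"); a=cv2.resize(c["pixels"][200:340,370:560],None,fx=4,fy=4,interpolation=cv2.INTER_CUBIC)
cv2.imwrite("pics/s5.png",a)
E
```

```text
tcp [0.6667 0.0255 0.1574] shelf [ 101.3 -194.8] [ 0.8  0.5 -0.2] 21.4333
tilt 20.13 tooly az 4.34 tooly z 0.0001 tip shelf [ 101.2 -139.8] z 0.0072
```

View pics/s5.png

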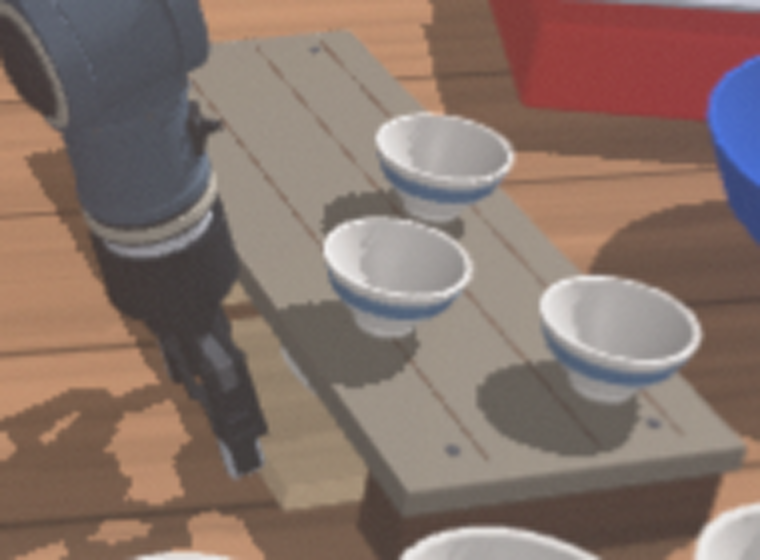

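About 30 mm is showing and the gripper is clear of the plank. I'll push 8 mm more, back away and measure.

Request:
play_rows([
  [[1,0.188,0,0.069,0,0,0],[1,0.188,0,0.069,0,0,0],[1,0.188,0,0.069,0,0,0],[1,0.188,0,0.069,0,0,0],[1,0,0,0,0,0,0],[1,0,0,0,0,0,0],[1,-0.47,0,-0.171,0,0,0],[1,-0.94,0,-0.342,0,0,0],[1,-1.4,0,-0.51,0,0,0],[1,-1.4,0,-0.51,0,0,0]],
])

```text
clock: 22.32
tool_pos: [0.6696, -0.0136, 0.157]
tool_rot: [-1.948, -2.1, -0.344]
contact_force: [0.5, -1.3, -0.2]
width: 0.0853
finger_force: 0.0
```

Request:
play_rows([
  [[1,-1.88,0,-0.684,0,0,0],[1,-1.88,0,-0.684,0,0,0],[1,-1.88,0,-0.684,0,0,0],[1,-1.88,0,-0.684,0,0,0],[1,-1.88,0,-0.684,0,0,0],[1,-1.88,0,-0.684,0,0,0],[1,-1.88,0,-0.684,0,0,0],[1,-1.0,0,-0.364,0,0,0],[1,0,0,0,0,0,0],[1,0,0,0,0,0,0]],
])

```text
clock: 23.15
tool_pos: [0.6805, -0.1637, 0.1568]
tool_rot: [-1.951, -2.098, -0.345]
contact_force: [0.3, 1.4, 1.3]
width: 0.0856
finger_force: 0.0
```

```bash
python3 m.py
python3 - <<'E'
from h import *
c=read_camera("top")
for l in ("parked","board"):
    for d in cut_out("top",l)[:4]:
        r=rect(c,d["region"],.018); print(l,d["confidence"],r)
s=6; o=np.array([180,150]); im=cv2.resize(c["pixels"][150:250,180:280],None,fx=s,fy=s,interpolation=cv2.INTER_CUBIC)
S=[(-.25,-.1),(.25,-.1),(.25,.1),(-.25,.1)]
draw(c,im,pose(.5514,.2124,4.2,S),.068,s,o,(0,255,0)); draw(c,im,pose(.5514,.2124,4.2,S),.050,s,o,(0,0,255))
f=lambda x,y0: pose(.5514,.2124,4.2,[(x-.08,y0),(x+.08,y0)])
for z in (.018,0): draw(c,im,f(.1,-.12),z,s,o,(255,0,255)); draw(c,im,f(-.0987,-.12),z,s,o,(255,255,0))
cv2.imwrite("pics/t6.png",im)
E
```

```text
tcp [ 0.6807 -0.1607  0.1573] shelf [ 101.7 -381.6] [0.4 0.  0.6] 23.3
tilt 20.13 tooly az 4.41 tooly z 0.0 tip shelf [ 101.5 -326.5] z 0.007
parked 0.81 (array([460.5, 100.9]), array([160.7,  25.4]), 5.3, [[379.0, 106.0], [382.0, 81.0], [542.0, 96.0], [539.0, 121.0]])
board 0.96 (array([ 341.5, -613.6]), array([163. , 166.6]), 39.2, [[226.0, -601.0], [331.0, -730.0], [457.0, -627.0], [352.0, -498.0]])
board 0.67 (array([ 322.7, -125.9]), array([164.5, 163.3]), 22.52, [[215.0, -82.0], [278.0, -233.0], [430.0, -170.0], [367.0, -19.0]])
board 0.64 (array([686., 207.]), array([85.9, 85.2]), 3.91, [[640.0, 247.0], [646.0, 162.0], [732.0, 167.0], [726.0, 252.0]])
board 0.63 (array([658.4, 111.3]), array([164.8,  35.9]), 6.16, [[575.0, 120.0], [578.0, 85.0], [742.0, 102.0], [738.0, 138.0]])
```

View pics/t6.png

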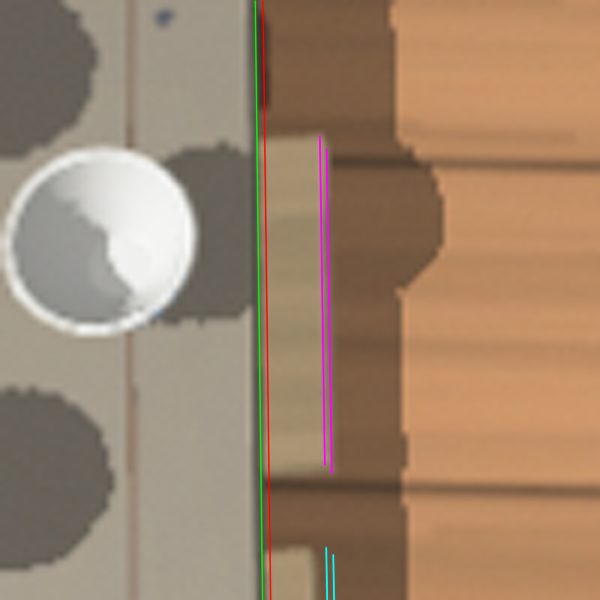

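The crop shows the board squarely under the plank, with its front edge near column 328 of the crop and the plank edge near 260. I'll measure how much shows more exactly.

Run:
```python
from h import *
sh=np.array([.5514,.2124]); a=np.radians(4.2); R=np.array([[np.cos(a),-np.sin(a)],[np.sin(a),np.cos(a)]])
c=read_camera("top"); g=c["pixels"].astype(float)
for row in (180,190,205,215,222,250,265,285): print(row,[f"{int(v[0])}/{int(v[2])}" for v in g[row,218:240]])
def edge(row,lo,hi,ch=2):
    x=np.arange(lo,hi); p=g[row-1:row+2,lo:hi,ch].mean(0); d=np.abs(np.diff(p)); return ((x[:-1]+.5)*d**2).sum()/(d**2).sum()
for nm,rows in (("mine",range(178,225)),("parked",range(248,296))):
    E=np.array([[edge(r,230,240),r] for r in rows])
    for z in (0,.018):
        q=(onz(c,E,z)-sh)@R*1000; k=np.polyfit(q[:,0],q[:,1],1); print(nm,"front z",z,np.median(q[:,1]).round(2),"slope deg",np.degrees(k[0]).round(2))
    m=[d for d in cut_out("top","parked" if nm=="parked" else "board") if 200<d["bbox"][0]<240 and d["bbox"][2]<30]
    if m:
        w=m[0]["region"].sum(1); ww=w[w>4]; print(nm,"mask px width",np.median(ww),ww.mean(),m[0]["bbox"])
print("front plank expected px (z.068,z.05) row~200", proj(c,np.array([[.6587,.1201,.068],[.6587,.1201,.05]])))
```

```text
180 ['89/103', '88/103', '88/103', '89/104', '72/84', '99/138', '112/162', '112/163', '111/163', '111/163', '112/163', '111/163', '111/163', '111/163', '112/162', '115/168', '94/133', '65/118', '65/118', '66/119', '65/119', '67/120']
190 ['90/104', '88/103', '88/103', '89/105', '72/84', '93/130', '103/149', '105/153', '105/154', '104/153', '104/152', '106/153', '105/153', '105/153', '104/153', '105/154', '82/118', '73/121', '64/119', '65/120', '65/120', '65/120']
205 ['139/165', '138/164', '139/165', '141/168', '84/97', '88/115', '105/151', '105/153', '105/153', '104/152', '104/152', '104/152', '105/152', '105/153', '105/153', '104/153', '88/128', '75/120', '65/119', '65/118', '66/118', '64/118']
215 ['141/164', '140/164', '140/164', '144/170', '84/100', '79/99', '105/152', '106/156', '106/155', '106/154', '107/156', '106/155', '105/154', '105/155', '104/154', '106/154', '96/139', '80/124', '67/123', '66/122', '67/122', '66/122']
222 ['140/164', '140/163', '141/165', '146/172', '88/103', '82/103', '112/163', '112/165', '111/164', '111/165', '114/166', '112/166', '112/165', '114/168',
[... 501 characters left out ...]
16', '62/114', '65/116', '63/115', '64/116', '64/116']
285 ['144/168', '145/169', '144/168', '144/169', '150/175', '88/102', '82/100', '106/154', '109/158', '107/157', '106/158', '107/157', '107/157', '107/157', '107/157', '86/124', '71/122', '66/121', '66/121', '66/121', '65/122', '67/122']
mine front z 0 -118.44 slope deg 0.12
mine front z 0.018 -121.62 slope deg 0.12
mine mask px width 12.0 11.456140350877194 [221.4, 173.0, 14.4, 54.9]
parked front z 0 -111.28 slope deg 1.35
parked front z 0.018 -114.56 slope deg 1.35
parked mask px width 9.0 8.789473684210526 [223.7, 242.5, 13.9, 57.5]
front plank expected px (z.068,z.05) row~200 [[222.34922171 194.36377404]
 [223.6939797  196.24133864]]
```

Run:
```python
from h import *
sh=np.array([.5514,.2124]); a=np.radians(4.2); R=np.array([[np.cos(a),-np.sin(a)],[np.sin(a),np.cos(a)]])
c=read_camera("top")
for nm,r,L in (("mine",205,[(221.5,.068),(223.2,.05),(233.5,.018),(235.2,0)]),("mine",180,[(221.5,.068),(222.8,.05),(233.6,.018),(234.4,0)]),("parked",265,[(222.5,.068),(224.1,.05),(231.6,.018),(233.2,0)])):
    print(nm,r,[((onz(c,[[u,r]],z)-sh)@R*1000).round(1)[0].tolist() for u,z in L])
c=read_camera("scene"); cv2.imwrite("pics/s7.png",cv2.resize(c["pixels"][220:340,380:500],None,fx=5,fy=5,interpolation=cv2.INTER_CUBIC))
```

```text
mine 205 [[70.6, -97.3], [75.5, -98.3], [83.0, -120.8], [87.9, -122.4]]
mine 180 [[141.0, -98.0], [146.9, -97.9], [156.3, -122.1], [162.3, -121.3]]
parked 265 [[-92.2, -98.1], [-89.8, -98.7], [-86.1, -112.8], [-83.7, -114.0]]
```

View pics/s7.png

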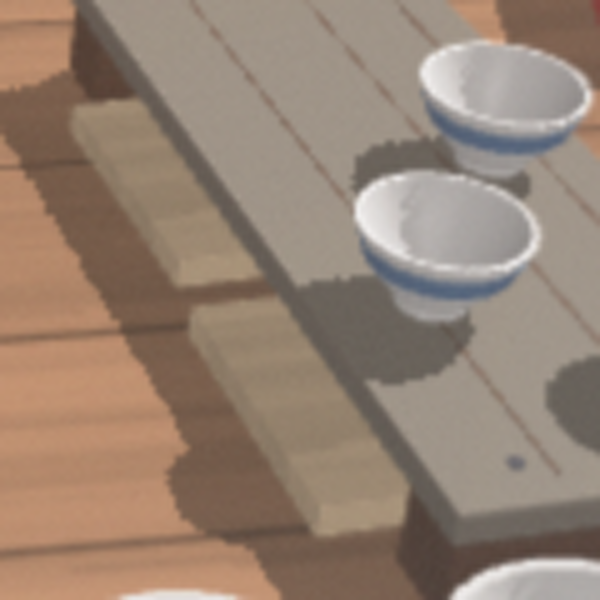

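About 23–24 mm is showing now, so a last nudge of 3 mm is needed. Then I'll withdraw.

Request:
play_rows([
  [[1,1.65,0,0.6,0,0,0],[1,1.65,0,0.6,0,0,0],[1,1.65,0,0.6,0,0,0],[1,1.65,0,0.6,0,0,0],[1,1.65,0,0.6,0,0,0],[1,1.65,0,0.6,0,0,0],[1,1.65,0,0.6,0,0,0],[1,1.65,0,0.6,0,0,0],[1,1.65,0,0.6,0,0,0],[1,1.65,0,0.6,0,0,0]],
])

```text
clock: 24.53
tool_pos: [0.6675, 0.0142, 0.1573]
tool_rot: [-1.949, -2.1, -0.345]
contact_force: [-0.1, 0.2, -0.7]
width: 0.0855
finger_force: 0.0
```

Request:
play_rows([
  [[1,0.47,0,0.172,0,0,0],[1,0.47,0,0.172,0,0,0],[1,0.47,0,0.172,0,0,0],[1,0.3,0,0.11,0,0,0],[1,0.15,0,0.055,0,0,0],[1,0.15,0,0.055,0,0,0],[1,0.15,0,0.055,0,0,0],[1,0,0,0,0,0,0],[1,0,0,0,0,0,0],[1,0,0,0,0,0,0]],
])

```text
clock: 25.37
tool_pos: [0.6663, 0.0344, 0.1571]
tool_rot: [-1.951, -2.099, -0.345]
contact_force: [0.5, -2.1, -0.2]
width: 0.0855
finger_force: 1.3
```

Request:
play_rows([
  [[1,-0.47,0,-0.171,0,0,0],[1,-0.94,0,-0.342,0,0,0],[1,-1.4,0,-0.51,0,0,0],[1,-1.88,0,-0.684,0,0,0],[1,-1.88,0,-0.684,0,0,0],[1,-1.88,0,-0.684,0,0,0],[1,-1.88,0,-0.684,0,0,0],[1,-0.5,0,-2,0,0,0],[1,0,0,-2.5,0,0,0],[1,0,0,-2.5,0,0,0]],
])

```text
clock: 26.2
tool_pos: [0.6759, -0.1057, 0.2208]
tool_rot: [-1.951, -2.096, -0.343]
contact_force: [1.5, 0.3, 0.7]
width: 0.0851
finger_force: 0.0
```

Run:
```python
from h import *
c=read_camera("top"); g=c["pixels"]
for row in (180,190,205,215,222,265): print(row,[f"{int(v[0])}/{int(v[2])}" for v in g[row,218:240]])
s=observe(); print(s["tool_pos"],s["contact_force"],s["clock"])
cv2.imwrite("pics/t8.png",g)
```

```text
180 ['90/104', '89/104', '89/104', '89/103', '72/84', '99/138', '112/162', '112/165', '113/164', '112/164', '112/164', '111/164', '112/165', '112/164', '113/164', '90/128', '73/123', '66/119', '67/120', '65/119', '66/120', '67/121']
190 ['89/104', '90/105', '89/104', '90/105', '73/84', '94/131', '104/152', '106/154', '106/154', '105/153', '104/152', '105/153', '105/153', '106/154', '107/157', '90/129', '76/122', '66/120', '66/122', '65/120', '66/120', '67/121']
205 ['140/166', '137/164', '138/166', '143/170', '82/97', '89/117', '105/152', '105/153', '106/155', '105/153', '105/153', '106/154', '106/154', '105/154', '104/152', '95/139', '82/123', '66/119', '65/118', '65/118', '65/118', '66/118']
215 ['140/164', '141/165', '141/165', '145/169', '85/100', '80/100', '106/153', '106/155', '106/156', '107/156', '106/156', '106/155', '107/156', '105/155', '106/155', '105/155', '83/127', '68/123', '67/124', '67/122', '66/123', '65/122']
222 ['141/165', '141/166', '142/165', '147/173', '88/103', '81/103', '110/163', '112/165', '112/165', '113/166', '114/166', '114/167', '114/168', '113/167', '113/167', '117/172', '95/136', '66/121', '67/121', '65/121', '66/120', '66/121']
265 ['144/167', '145/169', '143/169', '143/169', '143/167', '79/93', '89/118', '105/154', '105/154', '106/154', '106/154', '105/154', '106/155', '107/155', '95/135', '78/124', '65/117', '64/116', '63/115', '64/115', '65/116', '62/115']
[ 0.67808089 -0.10726263  0.22660446] [1.53027353 0.16064146 3.44839932] 26.25
```

View pics/t8.png

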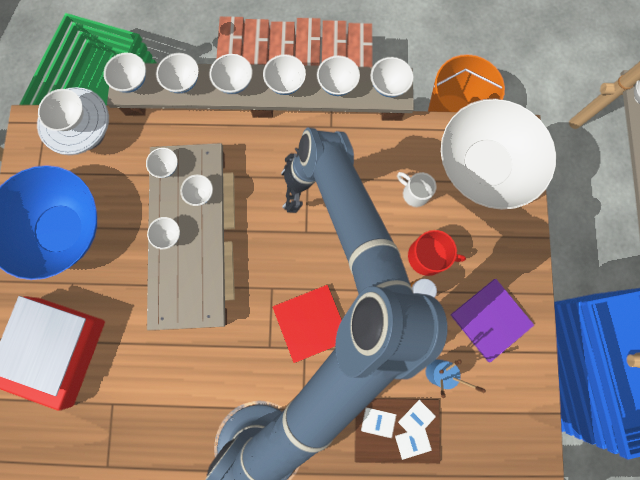

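The board is parked squarely with about 21 mm showing. The parked board, bowls and other things are where they were, and the arm is clear at about (300,185). I'll let it settle and hand in.

Request:
play_rows([
  [[1,0,0,0,0,0,0],[1,0,0,0,0,0,0],[1,0,0,0,0,0,0],[1,0,0,0,0,0,0],[1,0,0,0,0,0,0],[1,0,0,0,0,0,0],[1,0,0,0,0,0,0],[1,0,0,0,0,0,0],[1,0,0,0,0,0,0],[1,0,0,0,0,0,0]],
])

```text
clock: 27.08
tool_pos: [0.6764, -0.1029, 0.2211]
tool_rot: [-1.949, -2.1, -0.345]
contact_force: [-1.6, 0.5, -0.3]
width: 0.0855
finger_force: 0.0
```

```bash
python3 -c "
from workcell import *
print(finish_job())"
```

```text
the job is handed in; nothing more can be done
None
```

The board is parked square under the plank beside its neighbour, with about 21 mm showing; the dish stayed centred for as long as it was in view, nothing else appears to have moved, and the job was handed in at about 27 s.

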